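# Unstack the pantry delivery into its sample trays

## Task

Take the stack of provisions apart from the top down, and put each thing upright into the empty compartment of the tray that already holds another of its own kind, resting flat on the tray's floor. Set each one down rather than letting it fall, and leave the pepper mill and the oil bottle standing where they are.

Things in the scene. Friction and masses are not known exactly. Their poses are not given: they have to be found in the camera images.
- fish: flat oblong fish tin, bare aluminium, rounded edges, ring pull on top: 56 (x) x 86 (y) x 26 (z) mm, about 160 g. Bottom of the stack, lying on the table. Origin: centre of the underside; y along the long side, z up.
- drum: low round food tin, steel rims with a white paper band: 58 mm diameter, 36 mm high, about 140 g. Second from below, standing on the fish tin. Origin: centre of the underside; z up.
- caddy: square dark-steel spice tin with lid: 40 x 40 x 46 mm high (lid rim 41 mm), about 90 g. Third from below, standing on the round tin. Origin: centre of the underside; x and y square to its sides, z up.
- jar: small amber glass spice jar with a white cap: 32 mm diameter (33 at the cap), 44 mm high, about 70 g. Top of the stack, standing on the square tin. Origin: centre of the underside; z up.
- tray_fish: fixed brown wooden tray, 80 (x) x 206 (y) mm, with one more oblong fish tin (26 mm high) fixed in it as sample. Floor 5 mm thick; walls and divider 4 mm thick, tops 12 mm above table. Origin: underside, below the middle of the EMPTY compartment; tray spans y -55 to 151 mm, sample centred at y = +101 mm. Empty compartment inside: 72 (x) x 102 (y) mm (8 mm spare all round). z up; yaw within 0.25 rad
- tray_drum: fixed brown wooden tray, 82 (x) x 150 (y) mm, with one more low round tin (36 mm high) fixed in it as sample. Floor 5 mm thick; walls and divider 4 mm thick, tops 12 mm above table. Origin: underside, below the middle of the EMPTY compartment; tray spans y -41 to 109 mm, sample centred at y = +73 mm. Empty compartment inside: 74 (x) x 74 (y) mm (8 mm spare all round). z up; yaw within 0.25 rad
- tray_caddy: fixed brown wooden tray, 64 (x) x 114 (y) mm, with one more square spice tin (46 mm high) fixed in it as sample. Floor 5 mm thick; walls and divider 4 mm thick, tops 12 mm above table. Origin: underside, below the middle of the EMPTY compartment; tray spans y -32 to 82 mm, sample centred at y = +55 mm. Empty compartment inside: 56 (x) x 56 (y) mm (8 mm spare all round). z up; yaw within 0.25 rad
- tray_jar: fixed brown wooden tray, 56 (x) x 98 (y) mm, with one more small spice jar (44 mm high) fixed in it as sample. Floor 5 mm thick; walls and divider 4 mm thick, tops 12 mm above table. Origin: underside, below the middle of the EMPTY compartment; tray spans y -28 to 70 mm, sample centred at y = +47 mm. Empty compartment inside: 48 (x) x 48 (y) mm (8 mm spare all round). z up; yaw within 0.25 rad
- mill: wooden pepper mill, 50 mm foot, 122 mm high, loose, standing somewhere among the trays; to be left standing. Origin: centre of the underside, z up.
- cruet: green glass oil bottle with black cap, 42 mm diameter, 115 mm high, loose, standing just past the sample end of the jar tray; to be left standing. Origin: centre of the underside, z up.
Mind the look-alikes: they are no part of the job. Leave any red or yellow look-alike of the tray_drum alone.

How it is judged (in metres and radians):
On the way, in this order (a step that is already met when the one before it is completed fails the run):
1. the spice jar stands flat in the empty compartment of its tray, released (horizontal distance between jar and tray_jar below 0.014 m and z of jar in the frame of tray_jar between 0.001 and 0.009 m and angle between jar's own z axis and vertical below 0.1 rad and contact force between jar and the fingers below 0.05 N), for 0.2 s.
2. the square tin stands flat in the empty compartment of its tray, released (horizontal distance between caddy and tray_caddy below 0.014 m and z of caddy in the frame of tray_caddy between 0.001 and 0.009 m and angle between caddy's own z axis and vertical below 0.1 rad and contact force between caddy and the fingers below 0.05 N), for 0.2 s.
3. the round tin stands flat in the empty compartment of its tray, released (horizontal distance between drum and tray_drum below 0.014 m and z of drum in the frame of tray_drum between 0.001 and 0.009 m and angle between drum's own z axis and vertical below 0.1 rad and contact force between drum and the fingers below 0.05 N), for 0.2 s.
4. the fish tin stands flat in the empty compartment of its tray, released (horizontal distance between fish and tray_fish below 0.014 m and z of fish in the frame of tray_fish between 0.001 and 0.009 m and angle between fish's own z axis and vertical below 0.1 rad and contact force between fish and the fingers below 0.05 N), for 0.2 s.
At the end, for the whole second after the job is handed in: Jar, square tin, round tin and fish tin each rest in the empty compartment of their own kind's tray: centre within 14 mm of the compartment's centre, underside within 4 mm of its floor, tilted less than 0.1 rad, at rest and released (all of step 1 and all of step 2 and all of step 3 and all of step 4 and linear speed of each of jar, caddy, drum, fish below 0.02 m/s); the robot touches nothing.
It fails at once if a thing of the stack is let fall or knocked down (faster than 0.8 m/s, a drop of some 30 mm, with no finger on it) ((linear speed of jar above 0.8 m/s and contact force between jar and the fingers below 0.05 N) or (linear speed of caddy above 0.8 m/s and contact force between caddy and the fingers below 0.05 N) or (linear speed of drum above 0.8 m/s and contact force between drum and the fingers below 0.05 N) or (linear speed of fish above 0.8 m/s and contact force between fish and the fingers below 0.05 N)).
It fails at once if the pepper mill is shifted more than 30 mm or tipped more than 0.4 rad (distance of mill from where it was at the start of the episode above 0.03 m or angle between mill's own z axis and vertical above 0.4 rad).
It fails at once if the oil bottle is shifted more than 30 mm or tipped more than 0.4 rad (distance of cruet from where it was at the start of the episode above 0.03 m or angle between cruet's own z axis and vertical above 0.4 rad).
It also fails if it takes over 128 s, if anything falls off the work surface, if the arm or the gripper's body presses on something with over 40 N, if the wrist force passes 120 N, or if a joint passes its speed limit or range.

## Robot

A 6-joint arm with a two-finger parallel gripper is mounted at the origin on the work surface. World frame = base frame: x ahead of the robot, y to its left, z up, the work surface at z = 0. Lengths are in mm, angles in rad, forces in N, time in s.
With the tool pointing down it reaches from about 350 to 775 mm from the base axis. Payload 7.3 kg.
Tool frame: the origin (TCP) lies at the very end of the fingers, on their centre line; the grasp point (between the pads) lies 19 mm behind it; z points along the fingers, y is the line along which they close (so a half turn about z gives the same grasp; the last joint's range is limited). The gripper opens to 92 mm and grips with 3 to 60 N. Pads are 19 mm wide; open, the fingers measure 130 mm over their backs; the gripper's body (75 mm by 190 mm) begins 47 mm behind the grasp point.
Start: joints at [-1.48, 0.342, 1.524, -0, 1.275, -0.146], TCP at [123.183, -510.363, 226.741] pointing down, gripper open.
Joint ranges: [-2.53, 2.53], [-0.77, 2.02], [0.04, 2.7], [-1, 4.14], [0.28, 2.66], [-3.11, 3.11]. Speed limits (rad/s): [2.57, 2.57, 3.14, 3.14, 3.14, 3.14].

## Interface

Orientations are given as [roll, pitch, yaw] about the fixed x, y, z axes, in that order (R = Rz(yaw) Ry(pitch) Rx(roll)).
In Python, from plant import get_obs, vision, workorder gives the robot as it stands.
- The arm moves only by the shell command python3 -m pendant 'ROWS' [OPENING]. ROWS is a JSON object of lists of equal length, an entry for each row: "dp": the shift along the tool's x, y, z in m, a list of three; "rotation": the turn, a rotation vector about the tool's x, y, z in rad, a list of three. A call has 1 to 8 rows; each row is the pose to reach, as a shift and turn from the pose commanded when the call began, along the tool's axes at that moment; what a row does not reach only later rows make up. A row lasts 1/8 s, in which the tool goes at most 62.5 mm and 10.7 degrees, less where a joint would pass 70% of its speed; a pose out of reach is approached as far as the arm can. A call with a gripper value outside its range is refused whole. OPENING is the finger opening in m, from 0 to 0.0918, set as the call begins (- or left out, the last holds). The fingers move at their own pace and stop on an object; the grip force is fixed at half the most. Time passes only in rows, so rows that repeat a pose let the fingers close. It gives the time, the measured TCP pose, the force, the opening and the grip force at its end, in the units of the state.
- get_obs(): the state, without advancing time (a new reading comes with each control period).
- vision.capture(name): name is "scene" or "side" or "wrist"; returns a dict with "pixels" (384x512x3 uint8, red, green, blue), "vfov" (degrees; the focal length in pixels is half the picture's height over the tangent of half this angle, whatever the lens; pixels are square), "cx", "cy" (the principal point, pixels), "pose" (4x4, takes a point from camera to world coordinates); the wrist camera has in their place "T_tool_cam" (4x4, takes a point from camera to tool coordinates, whose origin is the TCP and whose axes are the flange's). Camera axes: x right, y up, looking along -z (the intrinsics and any distortion apply to the point x, -y, -z); pixel columns grow to the right and rows downward; lengths in mm; the calibration is good to about 2 mm. A picture is of the moment at which its call begins: read the wrist's pose just before it. There is no depth.
- workorder.close_job(): hands the job in; it is judged then, once.
The state is a dict: "time": time; "joint_positions": joint angles; "dq": joint speeds; "tau": joint torques, N m; "tool_pos": TCP position; "tcp_rot": TCP orientation; "contact_force": force on the tool from outside, world axes, zero at the start; "moment": the same for the moment, N m; "grip_width": finger opening in mm; "finger_force": force on a finger pad.
Only numpy, scipy, OpenCV 4.12 (cv2) and the standard library are available. Lean on these libraries where they do the work, as an engineer would, in place of code of your own. Each camera call takes 0.05 s, during which the arm holds its last target. There are 200 camera calls.

## Working session

There is one attempt and no reset: what is moved stays moved. The work goes in short steps, Python scripts to look and compute and a shell command to move; the robot and the scene stay as the last step left them, time stands still between calls to the robot, and variables do not carry over. Pictures are saved under pics/ and viewed, at most 14 in all, crops included, and the job is handed in when it is done.

```bash
mkdir -p pics; ls; cat > h.py <<'E'
import numpy as np, cv2, json
from plant import get_obs, vision, workorder
def snap(n,f):
    o=get_obs(); c=vision.capture(n)
    cv2.imwrite('pics/'+f+'.png',c['pixels'][:,:,::-1])
    d={k:(np.array(v).tolist() if not isinstance(v,(int,float,str)) else v) for k,v in c.items() if k!='pixels'}
    d['obs']={k:np.array(v).tolist() for k,v in o.items()}
    json.dump(d,open('pics/'+f+'.json','w')); return d
E
python3 - <<'E'
from h import *
for n in('scene','side'):
    d=snap(n,n+'0'); o=d.pop('obs'); print(d)
print(o)
E
```

```text
pics
{'vfov': 56.49446186902425, 'cx': 258.2647725079196, 'cy': 191.2201127223575, 'pose': [[0.17795276958906175, -0.618758699897342, 0.7651604296465764, 1147.0023071545934], [0.9838259662579948, 0.1280516129999513, -0.1252567464236307, -222.8256554449028], [-0.020476325649523106, 0.7750744839752254, 0.6315380149907313, 666.5058716281378], [0.0, 0.0, 0.0, 1.0]]}
{'vfov': 56.624854741286136, 'cx': 255.29452366751775, 'cy': 193.36443388128524, 'pose': [[-0.9468675024930632, 0.22941589324801873, -0.22541135873722545, 214.32304879304627], [-0.3214853749608973, -0.6956819603232698, 0.642396889599431, 635.6203353100719], [-0.009438559678242503, 0.6807311936484075, 0.7324724947636013, 925.5429536136488], [0.0, 0.0, 0.0, 1.0]]}
{'time': 0.05, 'joint_positions': [-1.4799986915014178, 0.34270581425364, 1.5249848953390888, -3.6023039623907505e-05, 1.275352004202174, -0.1460267502159046], 'dq': [0.002073211099251987, -0.0015759479398360057, 0.0004047321703334024, 0.0009222977064267282, 0.0021974329252912148, -0.002312416294312439], 'tau': [0.0012202184734633192, -43.24248790740967, -24.499493837356567, 0.0720117031596601, 0.052339627873152494, -4.208038035358186e-05], 'tool_pos': [123.13627617029735, -509.9648497688072, 226.06492687669027], 'tcp_rot': [-3.1401530138127702, -0.0001769153898936171, 0.23683477179486845], 'contact_force': [-0.3232074911712959, 0.48707197738388924, 1.4825473615161118], 'moment': [0.0026470168889472737, -0.021296981400163246, -0.01039215584467753], 'finger_force': 0.0, 'grip_width': 91.88523840161947}
```

View pics/scene0.png

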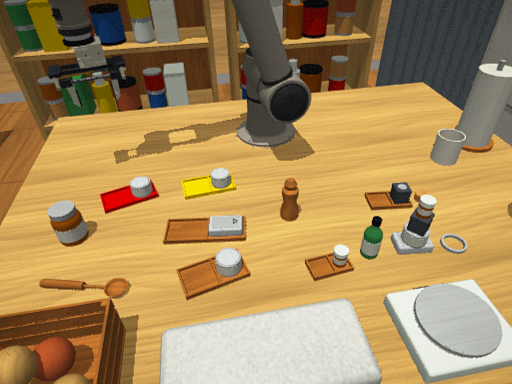

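View pics/side0.png

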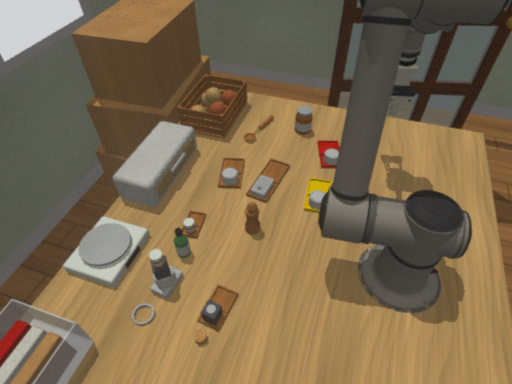

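Candidates in the scene picture: the stack is at (413,225). The brown trays are caddy (388,199), jar (329,262), drum (213,272) and fish (205,229). The red (130,195) and yellow (208,185) drum-tray look-alikes are to be ignored. The mill is at (290,200) and the cruet at (371,240). Next, close crops.

```bash
python3 - <<'E'
import cv2
a=cv2.imread('pics/scene0.png')
for n,(x,y,w,h) in {'cA':(300,180,150,112),'cB':(155,180,155,115)}.items():
    cv2.imwrite(f'pics/{n}.png',cv2.resize(a[y:y+h,x:x+w],None,fx=5,fy=5,interpolation=cv2.INTER_CUBIC))
E
```

```text
(no output)
```

View pics/cA.png

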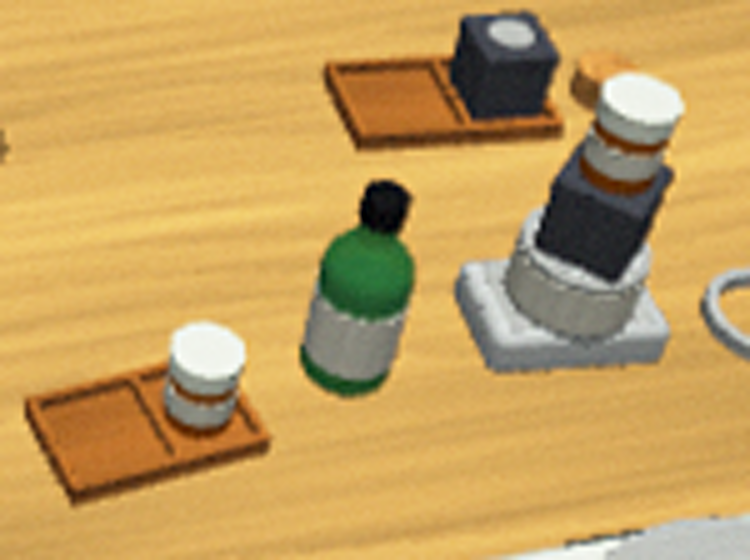

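View pics/cB.png

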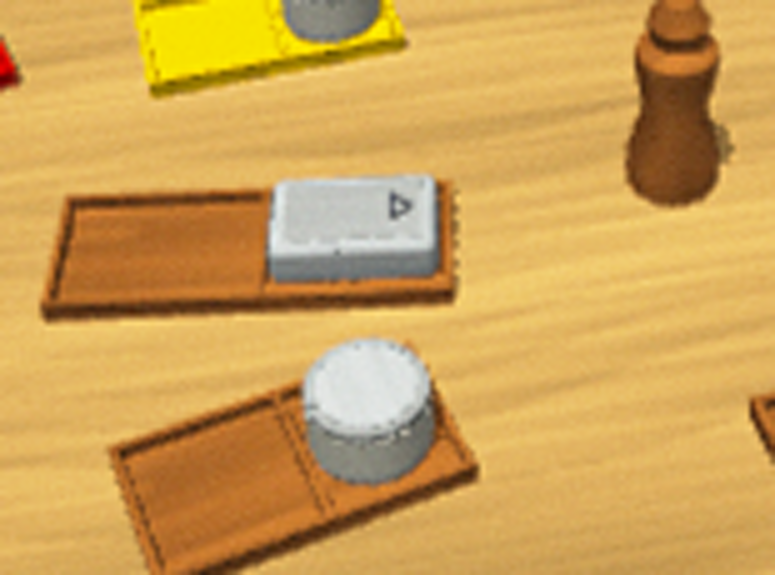

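Crop A shows the brown caddy tray with its empty half on the left, the jar tray likewise, the cruet and the stack: jar cap at (641,100), caddy, drum, then the fish tin with its long side running left to right. Crop B shows the brown fish tray (sample on the right), the brown drum tray and the mill. Yellow and red are excluded. Next I fit poses from the clicked corners.

```bash
cat >> h.py <<'E'
from scipy.optimize import least_squares
def load(f): return json.load(open('pics/'+f+'.json'))
def proj(d,P,pose=None):
    T=np.array(d['pose'] if pose is None else pose); P=np.atleast_2d(P)
    q=(P-T[:3,3])@T[:3,:3]; f=192/np.tan(np.radians(d['vfov']/2))
    return np.c_[d['cx']+f*q[:,0]/-q[:,2], d['cy']-f*q[:,1]/-q[:,2]]
def ray(d,uv,z,pose=None):
    T=np.array(d['pose'] if pose is None else pose); f=192/np.tan(np.radians(d['vfov']/2))
    v=T[:3,:3]@np.array([(uv[0]-d['cx'])/f,-(uv[1]-d['cy'])/f,-1]); s=(z-T[2,3])/v[2]
    return T[:3,3]+s*v
def fit(d,L,U,x0,pose=None):
    L=np.array(L,float);U=np.array(U,float)
    def r(p):
        c,s=np.cos(p[2]),np.sin(p[2]); W=np.c_[p[0]+c*L[:,0]-s*L[:,1],p[1]+s*L[:,0]+c*L[:,1],L[:,2]]
        return (proj(d,W,pose)-U).ravel()
    o=least_squares(r,x0,x_scale=[10,10,.1]); return o.x, np.abs(o.fun).max()
E
python3 - <<'E'
from h import *
d=load('scene0')
A=lambda p:[300+p[0]/5-.4,180+p[1]/5-.4]
B=lambda p:[155+p[0]/5-.4,180+p[1]/5-.4]
def tray(n,hx,y0,y1,fl,nl,nr,fr=None,f=A):
    L=[[-hx,y0,12],[hx,y0,12],[hx,y1,12]];U=[f(fl),f(nl),f(nr)]
    if fr: L.append([-hx,y1,12]);U.append(f(fr))
    g=ray(d,U[0],12); p,e=fit(d,L,U,[g[0]+hx,g[1]-y0,0]); print(n,p.round(2),'res px',round(e,2), 'radius',np.hypot(p[0],p[1]).round())
tray('caddy',32,-32,82,(326,63),(360,138),(562,126))
tray('jar',28,-28,70,(26,402),(74,492),(269,438))
tray('fish',40,-55,151,(68,198),(43,305),(453,292),(454,181),B)
tray('drum',41,-41,109,(110,450),(160,568),(477,468),None,B)
for n,p,z,f in [('jartop',(641,100),152,A),('drumsample top',(367,385),41,B),('jarsample',(207,350),49,A),('caddysample',(508,38),51,A),('cruet cap top',(388,188),115,A),('cruet base',(345,375),0,A),('mill base',(673,180),0,B),('drum top approx',(578,235),62,A)]:
    print(n,ray(d,f(p),z).round(1))
L=[[-28,-43,26],[28,-43,26],[28,43,26]];print('fish',fit(d,L,[A((458,268)),A((490,343)),A((666,338))],[480,100,0]))
L=[[-20.5,-20.5,108],[20.5,-20.5,108],[20.5,20.5,108],[-20.5,20.5,108]];print('caddyquads',*[ray(d,A(p),108).round(1) for p in [(556,182),(618,213),(672,172)]])
E
```

```text
caddy [ 4.5585e+02  2.3210e+02 -1.2000e-01] res px 0.51 radius 512.0
jar [ 6.4963e+02 -1.0600e+00  1.3000e-01] res px 0.41 radius 650.0
fish [ 4.6751e+02 -3.0073e+02 -1.5000e-01] res px 0.43 radius 556.0
drum [ 6.2192e+02 -2.7768e+02  2.3000e-01] res px 2.34 radius 681.0
jartop [627.2 236.7 152. ]
drumsample top [ 606.3 -207.8   41. ]
jarsample [642.8  46.   49. ]
caddysample [463.3 284.6  51. ]
cruet cap top [622.3 129.2 115. ]
cruet base [630.8 126.4   0. ]
mill base [459.8 -26.9   0. ]
drum top approx [619.6 236.2  62. ]
fish (array([ 6.26539558e+02,  2.32536647e+02, -1.44337208e-01]), np.float64(1.3901102431406684))
caddyquads [626.9 208.8 108. ] [650.6 225.3 108. ] [631.2 262.8 108. ]
```

```bash
python3 -m pendant '{"dp":[[0.041,-0.038,-0.01],[0.083,-0.076,-0.02],[0.124,-0.114,-0.03],[0.166,-0.152,-0.04],[0.208,-0.19,-0.05],[0.25,-0.228,-0.06],[0.291,-0.266,-0.07],[0.333,-0.304,-0.075]],"rotation":[[0,0,-0.11],[0,0,-0.22],[0,0,-0.33],[0,0,-0.44],[0,0,-0.56],[0,0,-0.67],[0,0,-0.78],[0,0,-0.9]]}'
cat >> h.py <<'E'
def goto(x,y,z,yaw):
    "remaining shift in tool axes (m) and rotvec to a pose pointing down"
    from scipy.spatial.transform import Rotation as Ro
    o=get_obs(); R=Ro.from_euler('xyz',o['tcp_rot']); T=Ro.from_euler('xyz',[np.pi,0,yaw])
    dp=R.inv().apply(np.array([x,y,z])-np.array(o['tool_pos']))/1000
    print('dp',dp.round(4),'rot',(R.inv()*T).as_rotvec().round(3),'t',round(o['time'],2),'pos',np.round(o['tool_pos'],1),'rpy',np.round(o['tcp_rot'],3),'w',round(o['grip_width'],1))
def wpose(d):
    from scipy.spatial.transform import Rotation as Ro
    T=np.eye(4);T[:3,:3]=Ro.from_euler('xyz',d['obs']['tcp_rot']).as_matrix();T[:3,3]=d['obs']['tool_pos'];return T@np.array(d['T_tool_cam'])
E
python3 - <<'E'
from h import *
goto(627,236,300,2.04)
d=vision.capture('wrist'); print(np.round(d['T_tool_cam'],3),d['vfov'],d['cx'],d['cy'])
E
```

```text
time: 1.1
tool_pos: [376.3, -135.1, 302.2]
tcp_rot: [3.141, 0.0, 1.14]
contact_force: [0.0, -0.9, -0.1]
grip_width: 91.8
finger_force: 0.0
dp [0.4419 0.073  0.0021] rot [ 0.001  0.001 -0.9  ] t 1.1 pos [ 376.3 -135.1  302.2] rpy [3.141 0.    1.14 ] w 91.8
[[-1.00000e-03  9.56000e-01  2.94000e-01  7.91530e+01]
 [ 1.00000e+00  1.00000e-03  0.00000e+00 -3.34000e-01]
 [-0.00000e+00  2.94000e-01 -9.56000e-01 -1.57917e+02]
 [ 0.00000e+00  0.00000e+00  0.00000e+00  1.00000e+00]] 66.91771220826246 256.22237520829236 190.193233379117
```

```bash
python3 -m pendant '{"dp":[[0.055,0.009,0],[0.11,0.018,0],[0.165,0.027,0],[0.221,0.036,0],[0.276,0.045,0],[0.331,0.054,0],[0.386,0.064,0],[0.441,0.073,0.002]],"rotation":[[0,0,-0.11],[0,0,-0.22],[0,0,-0.34],[0,0,-0.45],[0,0,-0.56],[0,0,-0.68],[0,0,-0.79],[0,0,-0.9]]}'
python3 -m pendant '{"dp":[[0,0,0],[0,0,0]],"rotation":[[0,0,0],[0,0,0]]}'
python3 - <<'E'
from h import *
snap('wrist','w1'); goto(627,236,300,2.04)
a=cv2.imread('pics/w1.png'); cv2.imwrite('pics/w1b.png',cv2.resize(a,None,fx=1.5,fy=1.5,interpolation=cv2.INTER_CUBIC))
E
```

```text
time: 2.15
tool_pos: [628.1, 233.9, 299.2]
tcp_rot: [-3.141, 0.0, 2.04]
contact_force: [1.5, -0.7, 0.6]
grip_width: 92.1
finger_force: 0.0
time: 2.4
tool_pos: [627.0, 232.2, 298.8]
tcp_rot: [-3.14, 0.0, 2.036]
contact_force: [-0.2, 0.2, 0.1]
grip_width: 92.0
finger_force: 0.0
dp [ 0.0038  0.002  -0.0003] rot [-0.001  0.    -0.005] t 2.45 pos [627.  231.7 299.7] rpy [-3.141  0.     2.035] w 91.9
```

View pics/w1b.png

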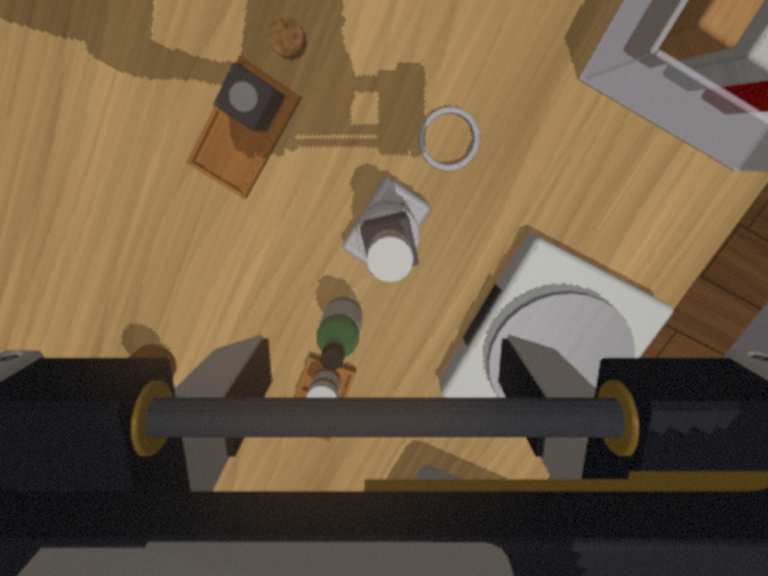

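```bash
python3 - <<'E'
from h import *
d=load('w1'); W=wpose(d)
f=lambda p:[(p[0]+.5)/1.5-.5,(p[1]+.5)/1.5-.5]
print('jar',ray(d,f((390,257)),152,W).round(1))
for p in [(362,220),(406,212),(416,262)]: print('cad',ray(d,f(p),108,W).round(1))
for p in [(343,248),(386,179),(430,211)]: print('fish',ray(d,f(p),26,W).round(1))
P=[ray(d,f(p),12,W) for p in [(240,57),(300,98),(246,197),(187,160)]]
print('ctray',np.round(P,1).tolist())
# rim corner order: find by distance
L=[[-32,82,12],[32,82,12],[32,-32,12],[-32,-32,12]]
print(fit(d,L,[f(p) for p in [(240,57),(300,98),(246,197),(187,160)]],[455,232,-.12],W))
print('mill base?',ray(d,f((152,365)),0,W).round())
print('cruet cap',ray(d,f((332,358)),115,W).round(), 'cruet base',ray(d,f((345,308)),10,W).round())
E
```

```text
jar [626.3 239.9 152. ]
cad [597.7 247.8 108. ]
cad [626.3 269.3 108. ]
cad [652.5 236.6 108. ]
fish [594.4 200.8  26. ]
fish [602.8 280.7  26. ]
fish [655.2 272.7  26. ]
ctray [[434.1, 317.4, 12.0], [497.3, 310.1, 12.0], [485.2, 201.2, 12.0], [420.4, 208.7, 12.0]]
(array([ 4.56247030e+02,  2.34228345e+02, -1.20665630e-01]), np.float64(1.574789020761628))
mill base? [455. -31.   0.]
cruet cap [626. 130. 115.] cruet base [625. 138.  10.]
```

```bash
python3 - <<'E'
from h import *
goto(626.5,238.5,119,2.04)
E
```

```text
dp [0.0063 0.0028 0.1807] rot [-0.001  0.    -0.005] t 2.45 pos [627.  231.7 299.7] rpy [-3.141  0.     2.035] w 91.9
```

```bash
python3 -m pendant '{"dp":[[0.003,0.0015,0.03],[0.006,0.0025,0.075],[0.006,0.0025,0.12],[0.006,0.0025,0.15],[0.006,0.0025,0.17],[0.006,0.0025,0.179],[0.006,0.0025,0.18],[0.006,0.0025,0.18]],"rotation":[[0,0,0],[0,0,0],[0,0,0],[0,0,0],[0,0,0],[0,0,0],[0,0,0],[0,0,0]]}'
python3 - <<'E'
from h import *
snap('side','s1');snap('scene','sc1')
a=cv2.imread('pics/s1.png')[200:325,90:240];b=cv2.imread('pics/sc1.png')[150:275,340:490]
cv2.imwrite('pics/m1.png',cv2.resize(np.hstack([a,b]),None,fx=2.66,fy=2.66*1,interpolation=cv2.INTER_CUBIC))
goto(626.5,238.5,119,2.04)
E
```

```text
time: 3.45
tool_pos: [627.4, 239.0, 121.1]
tcp_rot: [3.14, 0.001, 2.036]
contact_force: [0.4, 0.1, 0.5]
grip_width: 91.8
finger_force: 0.0
dp [-0.0003 -0.001   0.0019] rot [ 0.002  0.001 -0.003] t 3.55 pos [627.3 239.2 120.9] rpy [3.140e+00 1.000e-03 2.037e+00] w 92.0
```

View pics/m1.png

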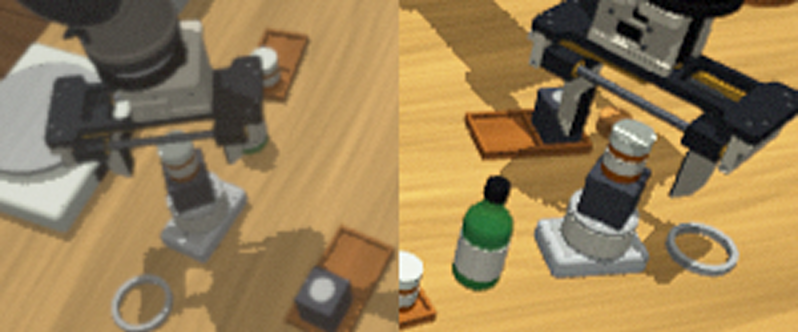

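The jar cap sits between the open fingers (right panel, about (635,130)), with both fingertips clear of the caddy. Closing now.

```bash
python3 -m pendant '{"dp":[[0,0,0.001],[0,0,0.001],[0,0,0.001],[0,0,0.001],[0,0,0.001],[0,0,0.001],[0,0,0.001],[0,0,0.001]],"rotation":[[0,0,0],[0,0,0],[0,0,0],[0,0,0],[0,0,0],[0,0,0],[0,0,0],[0,0,0]]}' 0.02; python3 - <<'E'
from h import *
goto(649,-0.5,180,1.70)
E
```

```text
time: 4.55
tool_pos: [626.8, 239.2, 118.6]
tcp_rot: [-3.142, 0.0, 2.037]
contact_force: [0.3, -0.0, -0.0]
grip_width: 31.5
finger_force: 30.0
dp [-0.2241 -0.0879 -0.0613] rot [-0.     0.     0.337] t 4.55 pos [626.8 239.2 118.6] rpy [-3.142  0.     2.037] w 31.5
```

```bash
python3 -m pendant '{"dp":[[0,0,-0.01],[0,0,-0.04],[0,0,-0.075],[-0.04,-0.016,-0.08],[-0.09,-0.035,-0.08],[-0.14,-0.055,-0.08],[-0.19,-0.075,-0.08],[-0.224,-0.088,-0.08]],"rotation":[[0,0,0],[0,0,0],[0,0,0],[0,0,0.06],[0,0,0.13],[0,0,0.2],[0,0,0.27],[0,0,0.337]]}'
python3 -m pendant '{"dp":[[0,0,0],[0,0,0]],"rotation":[[0,0,0],[0,0,0]]}'
python3 - <<'E'
from h import *
snap('wrist','w2'); goto(649,-0.5,16,1.70)
E
```

```text
time: 5.55
tool_pos: [648.9, -3.1, 199.6]
tcp_rot: [3.141, 0.001, 1.696]
contact_force: [-0.8, -0.3, -1.5]
grip_width: 31.7
finger_force: 30.0
time: 5.8
tool_pos: [648.8, -0.1, 199.1]
tcp_rot: [3.141, -0.0, 1.7]
contact_force: [0.1, 0.9, -0.1]
grip_width: 31.8
finger_force: 30.0
dp [-0.0011  0.      0.1831] rot [ 0.    -0.     0.001] t 5.85 pos [6.488e+02 5.000e-01 1.991e+02] rpy [ 3.141 -0.     1.701] w 31.6
```

View pics/w2.png

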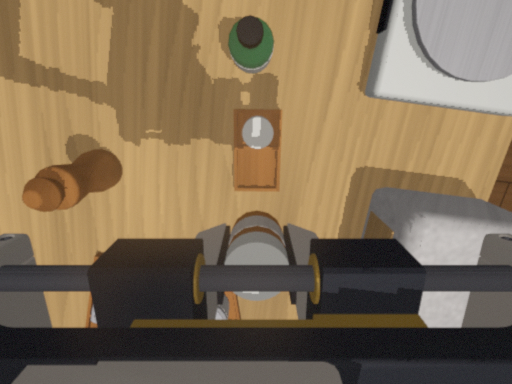

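The jar is held upright between the pads. The jar tray's rim corners are near (235,109), (281,109), (279,191) and (235,190), square to the gripper. Refining the tray position from them.

```bash
python3 - <<'E'
from h import *
d=load('w2'); W=wpose(d)
L=[[-28,70,12],[28,70,12],[28,-28,12],[-28,-28,12]]
print(fit(d,L,[(234,109),(281,109),(280,191),(234,191)],[649,0,.13],W))
print('cruet cap',ray(d,(250,30),115,W).round(1))
print('mill top',ray(d,(42,192),122,W).round(1))
E
```

```text
(array([6.49390359e+02, 3.32125652e-01, 1.24448532e-01]), np.float64(1.0138483421845024))
cruet cap [627. 128. 115.]
mill top [467.4 -17.9 122. ]
```

```bash
python3 -m pendant '{"dp":[[0,0,0.03],[0,0,0.08],[0,0,0.125],[0,0,0.155],[0,0,0.17],[0,0,0.178],[0,0,0.181],[0,0,0.181]],"rotation":[[0,0,0],[0,0,0],[0,0,0],[0,0,0],[0,0,0],[0,0,0],[0,0,0],[0,0,0]]}'
python3 -m pendant '{"dp":[[0,0,0.001],[0,0,0.002],[0,0,0.002]],"rotation":[[0,0,0],[0,0,0],[0,0,0]]}'
```

```text
time: 6.85
tool_pos: [649.4, -0.5, 18.6]
tcp_rot: [3.14, 0.0, 1.7]
contact_force: [0.1, -0.1, -1.3]
grip_width: 31.4
finger_force: 30.0
time: 7.22
tool_pos: [648.8, -0.5, 15.8]
tcp_rot: [3.142, 0.0, 1.7]
contact_force: [0.2, -0.5, -0.9]
grip_width: 31.8
finger_force: 30.0
```

```bash
python3 -m pendant '{"dp":[[0,0,0.0007],[0,0,0.0007]],"rotation":[[0,0,0],[0,0,0]]}' | grep -E "pos|contact"
python3 -m pendant '{"dp":[[0,0,0.0007],[0,0,0.0007]],"rotation":[[0,0,0],[0,0,0]]}'| grep -E "pos|contact"
```

```text
tool_pos: [648.9, -0.5, 15.6]
contact_force: [-1.4, -0.9, 4.3]
tool_pos: [649.0, -0.5, 15.6]
contact_force: [-2.9, -0.2, 8.8]
```

```bash
python3 -m pendant '{"dp":[[0,0,0],[0,0,0],[0,0,0],[0,0,0]],"rotation":[[0,0,0],[0,0,0],[0,0,0],[0,0,0]]}' 0.06
python3 - <<'E'
from h import *
goto(627,237,200,2.19)
E
```

```text
time: 8.22
tool_pos: [648.8, -0.5, 14.1]
tcp_rot: [-3.141, 0.0, 1.7]
contact_force: [0.1, 0.0, -0.5]
grip_width: 59.3
finger_force: 0.0
dp [ 0.2383  0.0089 -0.1859] rot [-0.   -0.   -0.49] t 8.22 pos [ 6.488e+02 -5.000e-01  1.410e+01] rpy [-3.141  0.     1.7  ] w 59.3
```

```bash
python3 -m pendant '{"dp":[[0,0,-0.03],[0,0,-0.08],[0,0,-0.14],[0.01,0,-0.2],[0.06,0.002,-0.24],[0.12,0.004,-0.24],[0.18,0.007,-0.24],[0.238,0.009,-0.24]],"rotation":[[0,0,0],[0,0,0],[0,0,0],[0,0,-0.05],[0,0,-0.15],[0,0,-0.27],[0,0,-0.38],[0,0,-0.49]]}' 0.0918
python3 -m pendant '{"dp":[[0,0,0],[0,0,0]],"rotation":[[0,0,0],[0,0,0]]}' >/dev/null
python3 - <<'E'
from h import *
d=snap('wrist','w3')
goto(627,238,73,2.19)
snap('scene','sc3')
b=cv2.imread('pics/sc3.png')[225:285,300:370]
a=cv2.imread('pics/w3.png')[60:300,120:420]
a=cv2.resize(a,None,fx=2,fy=2,interpolation=cv2.INTER_CUBIC);b=cv2.resize(b,None,fx=2.8,fy=2.8)
b=cv2.copyMakeBorder(b,0,480-b.shape[0],0,0,cv2.BORDER_CONSTANT)
cv2.imwrite('pics/m3.png',np.hstack([a,b]))
E
```

```text
time: 9.22
tool_pos: [626.7, 238.5, 254.4]
tcp_rot: [3.141, 0.0, 2.193]
contact_force: [0.3, -0.5, 0.1]
grip_width: 91.9
finger_force: 0.0
dp [0.0021 0.0012 0.1811] rot [-0.001  0.    -0.002] t 9.53 pos [627.3 235.7 254.1] rpy [-3.141  0.     2.188] w 91.9
```

View pics/m3.png

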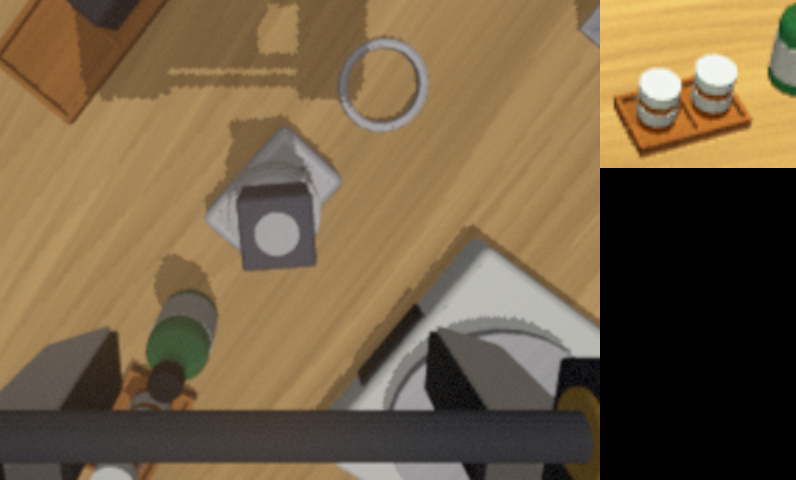

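The jar stands in its compartment (inset, (660,98)). The caddy's top quad is (238,200), (313,194), (316,265), (243,270), almost square to the fingers.

```bash
python3 - <<'E'
from h import *
d=load('w3'); W=wpose(d); f=lambda p:(119.75+p[0]/2,59.75+p[1]/2)
U=[(238,200),(313,194),(316,265),(243,270)]
# in tool-ish frame: image up = tool x ; caddy yaw ~ tool yaw - pi/2
h=20.5
L=[[-h,h,108],[h,h,108],[h,-h,108],[-h,-h,108]]
p,e=fit(d,L,[f(u) for u in U],[627,238,.62],W); print(p,e)
print('fish',*[ray(d,f(u),26,W).round(1) for u in [(208,218),(287,130),(340,182)]])
goto(p[0],p[1],73,p[2]+np.pi/2)
E
```

```text
[627.31993052 238.89555966   0.68464283] 0.9565530906538129
fish [595.4 203.3  26. ] [604.9 281.9  26. ] [653.6 274.8  26. ]
dp [0.0031 0.0021 0.1812] rot [-0.     0.    -0.068] t 9.57 pos [627.5 235.3 254.2] rpy [-3.141  0.     2.188] w 91.7
```

```bash
python3 -m pendant '{"dp":[[0.0015,0.001,0.03],[0.003,0.002,0.075],[0.003,0.002,0.12],[0.003,0.002,0.15],[0.003,0.002,0.17],[0.003,0.002,0.179],[0.003,0.002,0.181],[0.003,0.002,0.181]],"rotation":[[0,0,-0.03],[0,0,-0.068],[0,0,-0.068],[0,0,-0.068],[0,0,-0.068],[0,0,-0.068],[0,0,-0.068],[0,0,-0.068]]}'
python3 -m pendant '{"dp":[[0,0,0],[0,0,0],[0,0,0],[0,0,0],[0,0,0],[0,0,0],[0,0,0]],"rotation":[[0,0,0],[0,0,0],[0,0,0],[0,0,0],[0,0,0],[0,0,0],[0,0,0]]}' 0.03
python3 - <<'E'
from h import *
goto(456,233,140,1.45)
E
```

```text
time: 10.58
tool_pos: [627.7, 240.0, 74.2]
tcp_rot: [3.14, 0.001, 2.257]
contact_force: [0.1, 0.6, 0.4]
grip_width: 91.5
finger_force: 0.0
time: 11.45
tool_pos: [626.9, 240.3, 73.2]
tcp_rot: [-3.141, -0.0, 2.258]
contact_force: [-0.0, -0.9, 0.3]
grip_width: 39.6
finger_force: 30.0
dp [ 0.1028 -0.1368 -0.0667] rot [-0.     0.     0.808] t 11.45 pos [626.9 240.3  73.2] rpy [-3.141 -0.     2.258] w 39.6
```

```bash
python3 -m pendant '{"dp":[[0,0,-0.01],[0,0,-0.04],[0.01,-0.014,-0.075],[0.03,-0.04,-0.08],[0.05,-0.067,-0.08],[0.07,-0.093,-0.08],[0.088,-0.117,-0.08],[0.103,-0.137,-0.08]],"rotation":[[0,0,0],[0,0,0],[0,0,0.13],[0,0,0.27],[0,0,0.41],[0,0,0.55],[0,0,0.69],[0,0,0.808]]}'
python3 -m pendant '{"dp":[[0,0,0],[0,0,0]],"rotation":[[0,0,0],[0,0,0]]}' >/dev/null
python3 - <<'E'
from h import *
d=snap('wrist','w4')
a=cv2.imread('pics/w4.png')[40:340,130:400]
cv2.imwrite('pics/m4.png',cv2.resize(a,None,fx=2,fy=2,interpolation=cv2.INTER_CUBIC))
goto(456,233,20,1.45)
E
```

```text
time: 12.45
tool_pos: [454.8, 233.0, 154.1]
tcp_rot: [3.141, -0.0, 1.446]
contact_force: [-0.5, 0.3, -0.9]
grip_width: 39.6
finger_force: 30.0
dp [-0.0003 -0.0011  0.1337] rot [ 0.001 -0.     0.001] t 12.75 pos [457.  233.2 153.7] rpy [ 3.14  -0.     1.451] w 39.7
```

View pics/m4.png

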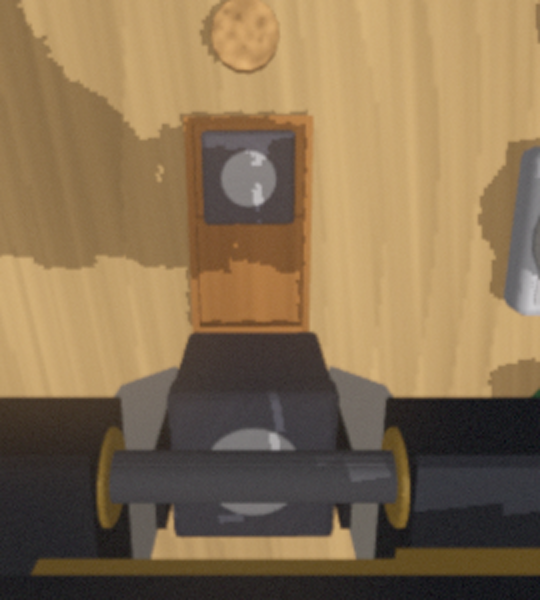

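The caddy is held square. Its tray's rim corners are (186,115), (313,115), (310,331), (192,331); check with a fit, then lower.

```bash
python3 - <<'E'
from h import *
d=load('w4'); W=wpose(d); f=lambda p:(129.75+p[0]/2,39.75+p[1]/2)
L=[[-32,82,12],[32,82,12],[32,-32,12],[-32,-32,12]]
p,e=fit(d,L,[f(u) for u in [(186,115),(313,115),(310,331),(192,331)]],[456,233,-.12],W);print(p,e)
E
python3 -m pendant '{"dp":[[0,0,0.03],[0,0,0.07],[0,0,0.1],[0,0,0.12],[0,0,0.129],[0,0,0.134],[0,0,0.136],[0,0,0.136]],"rotation":[[0,0,0],[0,0,0],[0,0,0],[0,0,0],[0,0,0],[0,0,0],[0,0,0],[0,0,0]]}'
```

```text
[ 4.55500852e+02  2.34490810e+02 -1.16221686e-01] 0.8790464986279289
time: 13.75
tool_pos: [456.2, 233.1, 17.8]
tcp_rot: [3.141, -0.0, 1.45]
contact_force: [-0.1, 0.5, -1.1]
grip_width: 40.0
finger_force: 30.0
```

```bash
for i in 1 2; do python3 -m pendant '{"dp":[[0,0,0.001],[0,0,0.001]],"rotation":[[0,0,0],[0,0,0]]}' | grep -E "pos|contact"; done
```

```text
tool_pos: [455.9, 233.1, 16.5]
contact_force: [-0.3, -0.3, -1.7]
tool_pos: [455.9, 233.1, 16.2]
contact_force: [-1.9, -0.4, 7.7]
```

```bash
python3 -m pendant '{"dp":[[0,0,0],[0,0,0],[0,0,0],[0,0,0]],"rotation":[[0,0,0],[0,0,0],[0,0,0],[0,0,0]]}' 0.07
python3 - <<'E'
from h import *
goto(627,238,200,1.43)
E
```

```text
time: 14.75
tool_pos: [455.8, 233.0, 15.2]
tcp_rot: [-3.142, 0.0, 1.45]
contact_force: [0.5, -0.1, 0.5]
grip_width: 69.1
finger_force: 0.0
dp [ 0.0256  0.1694 -0.1848] rot [-0.    0.    0.02] t 14.75 pos [455.8 233.   15.2] rpy [-3.142  0.     1.45 ] w 69.1
```

```bash
python3 -m pendant '{"dp":[[0,0,-0.03],[0,0,-0.08],[0,0,-0.13],[0.005,0.02,-0.18],[0.012,0.07,-0.185],[0.018,0.12,-0.185],[0.025,0.155,-0.185],[0.025,0.169,-0.185]],"rotation":[[0,0,0],[0,0,0],[0,0,0],[0,0,0],[0,0,0],[0,0,0.01],[0,0,0.02],[0,0,0.02]]}' 0.0918
python3 -m pendant '{"dp":[[0,0,0],[0,0,0]],"rotation":[[0,0,0],[0,0,0]]}' >/dev/null
python3 - <<'E'
from h import *
d=snap('wrist','w5'); snap('scene','sc5')
a=cv2.resize(cv2.imread('pics/w5.png')[60:300,120:420],None,fx=2,fy=2,interpolation=cv2.INTER_CUBIC)
b=cv2.resize(cv2.imread('pics/sc5.png')[175:225,350:420],None,fx=2.8,fy=2.8)
b=cv2.copyMakeBorder(b,0,480-b.shape[0],0,0,cv2.BORDER_CONSTANT)
cv2.imwrite('pics/m5.png',np.hstack([a,b])); goto(627,238,36,1.43)
E
```

```text
time: 15.75
tool_pos: [628.1, 237.2, 199.2]
tcp_rot: [-3.141, 0.0, 1.429]
contact_force: [-0.8, -0.1, -1.1]
grip_width: 91.6
finger_force: 0.0
dp [0.0005 0.0011 0.1645] rot [-0.  0.  0.] t 16.1 pos [625.8 237.7 200.5] rpy [-3.141  0.     1.43 ] w 92.1
```

View pics/m5.png

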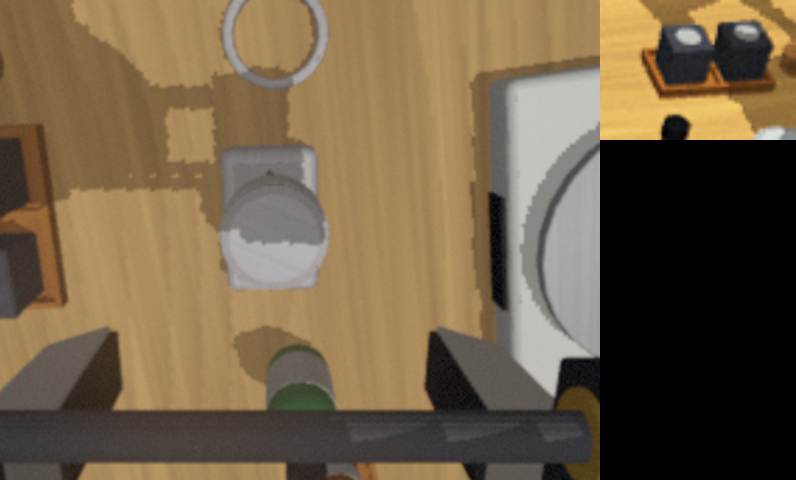

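The caddy stands in its compartment (inset). The drum's top circle is centred at about (275,233); the fish tin's corners are (221,148), (317,148), (318,288), (227,289). The large scale and the ring are clutter.

```bash
python3 - <<'E'
from h import *
d=load('w5'); W=wpose(d); f=lambda p:(119.75+p[0]/2,59.75+p[1]/2)
p=ray(d,f((275,233)),62,W); q=ray(d,f((222,233)),62,W);r=ray(d,f((328,233)),62,W);print('drum',p.round(1),'dia',np.linalg.norm(q-r).round(1))
L=[[-28,43,26],[28,43,26],[28,-43,26],[-28,-43,26]]
print(fit(d,L,[f(u) for u in [(221,147),(317,147),(318,289),(227,289)]],[627,238,-.14],W))
goto(p[0],p[1],36,1.43)
E
```

```text
drum [626.7 240.9  62. ] dia 55.7
(array([ 6.24104232e+02,  2.39388672e+02, -1.25512629e-01]), np.float64(1.0592836429687509))
dp [0.0033 0.0005 0.1645] rot [-0.  0.  0.] t 16.1 pos [625.8 237.7 200.5] rpy [-3.141  0.     1.43 ] w 92.1
```

```bash
python3 -m pendant '{"dp":[[0.001,0.0005,0.03],[0.0025,0.0005,0.075],[0.0025,0.0005,0.115],[0.0025,0.0005,0.14],[0.0025,0.0005,0.155],[0.0025,0.0005,0.162],[0.0025,0.0005,0.164],[0.0025,0.0005,0.164]],"rotation":[[0,0,0],[0,0,0],[0,0,0],[0,0,0],[0,0,0],[0,0,0],[0,0,0],[0,0,0]]}'
python3 -m pendant '{"dp":[[0,0,0],[0,0,0],[0,0,0],[0,0,0],[0,0,0],[0,0,0]],"rotation":[[0,0,0],[0,0,0],[0,0,0],[0,0,0],[0,0,0],[0,0,0]]}' 0.045
python3 - <<'E'
from h import *
goto(621,-278,200,1.80)
E
```

```text
time: 17.1
tool_pos: [627.9, 240.0, 37.2]
tcp_rot: [3.14, -0.0, 1.43]
contact_force: [0.3, 0.3, -0.2]
grip_width: 91.5
finger_force: 0.0
time: 17.85
tool_pos: [627.4, 239.8, 36.3]
tcp_rot: [-3.142, 0.0, 1.43]
contact_force: [-0.6, -0.5, 1.1]
grip_width: 57.5
finger_force: 30.0
dp [-0.5136  0.0665 -0.1636] rot [-0.    0.   -0.37] t 17.85 pos [627.4 239.8  36.3] rpy [-3.142  0.     1.43 ] w 57.5
```

```bash
python3 -m pendant '{"dp":[[0,0,-0.01],[0,0,-0.04],[0,0,-0.09],[0,0,-0.135],[-0.01,0.001,-0.164],[-0.06,0.008,-0.164],[-0.118,0.015,-0.164],[-0.176,0.023,-0.164]],"rotation":[[0,0,0],[0,0,0],[0,0,0],[0,0,0],[0,0,-0.01],[0,0,-0.04],[0,0,-0.08],[0,0,-0.12]]}' | grep -E "pos|width|force"
python3 - <<'E'
from h import *
goto(621,-278,200,1.80)
E
```

```text
tool_pos: [625.2, 60.9, 201.0]
contact_force: [1.1, 0.3, -1.0]
grip_width: 57.7
finger_force: 30.0
dp [-0.339   0.0022  0.001 ] rot [ 0.001  0.    -0.248] t 18.85 pos [625.2  60.9 201. ] rpy [3.141 0.    1.552] w 57.7
```

```bash
python3 -m pendant '{"dp":[[-0.055,0,0],[-0.11,0.001,0],[-0.165,0.001,0],[-0.22,0.001,0],[-0.27,0.002,0],[-0.31,0.002,0],[-0.335,0.002,0],[-0.335,0.002,0]],"rotation":[[0,0,-0.04],[0,0,-0.08],[0,0,-0.12],[0,0,-0.16],[0,0,-0.2],[0,0,-0.24],[0,0,-0.248],[0,0,-0.248]]}' | grep -E "pos|width|force"
python3 -m pendant '{"dp":[[0,0,0],[0,0,0]],"rotation":[[0,0,0],[0,0,0]]}' >/dev/null
python3 - <<'E'
from h import *
d=snap('wrist','w6')
cv2.imwrite('pics/m6.png',cv2.resize(cv2.imread('pics/w6.png')[20:300,80:430],None,fx=2,fy=2,interpolation=cv2.INTER_CUBIC))
goto(621,-278,15.5,1.80)
E
```

```text
tool_pos: [619.9, -274.6, 200.3]
contact_force: [-0.6, 0.0, -1.4]
grip_width: 57.5
finger_force: 30.0
dp [-0.0066 -0.0012  0.1851] rot [ 0.     0.    -0.001] t 20.15 pos [ 620.7 -271.3  200.6] rpy [3.141 0.    1.799] w 57.5
```

View pics/m6.png

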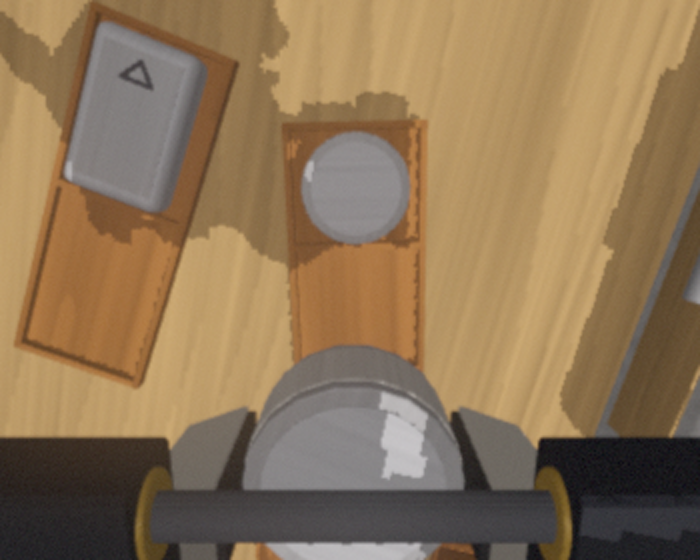

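```bash
python3 - <<'E'
from h import *
d=load('w6'); W=wpose(d); f=lambda p:(79.75+p[0]/2,19.75+p[1]/2)
L=[[-41,109,12],[41,109,12],[0,73,41],[-41,39,12],[41,39,12]]
p,e=fit(d,L,[f(u) for u in [(283,124),(428,121),(355,187),(290,243),(425,242)]],[621,-278,.23],W);print('drum',p,e)
goto(p[0],p[1],15.5,p[2]+np.pi/2)
L=[[-40,151,12],[40,151,12],[40,-55,12],[-40,-55,12]]
p,e=fit(d,L,[f(u) for u in [(94,2),(239,63),(139,387),(16,346)]],[467,-300,-.15],W);print('fish',p,e)
E
```

```text
drum [ 6.24506422e+02 -2.77390166e+02  2.43208184e-01] 1.7013838765897162
dp [-0.0068  0.0023  0.1851] rot [ 0.     0.    -0.015] t 20.15 pos [ 620.7 -271.3  200.6] rpy [3.141 0.    1.799] w 57.5
fish [ 4.68505666e+02 -3.00666983e+02 -1.45697372e-01] 1.502461942275545
```

```bash
python3 -m pendant '{"dp":[[-0.003,0.001,0.03],[-0.0065,0.001,0.08],[-0.0065,0.001,0.125],[-0.0065,0.001,0.155],[-0.0065,0.001,0.172],[-0.0065,0.001,0.18],[-0.0065,0.001,0.183],[-0.0065,0.001,0.183]],"rotation":[[0,0,0],[0,0,-0.01],[0,0,-0.01],[0,0,-0.01],[0,0,-0.01],[0,0,-0.01],[0,0,-0.01],[0,0,-0.01]]}' | grep -E "pos|width|force"
for i in 1 2; do python3 -m pendant '{"dp":[[0,0,0.001],[0,0,0.001]],"rotation":[[0,0,0],[0,0,0]]}' | grep -E "pos|contact"; done
```

```text
tool_pos: [623.4, -279.0, 18.4]
contact_force: [0.7, 0.3, -1.1]
grip_width: 57.5
finger_force: 30.0
tool_pos: [623.0, -278.8, 16.8]
contact_force: [0.5, 0.4, -1.3]
tool_pos: [622.9, -278.7, 15.4]
contact_force: [-0.2, 0.3, -1.0]
```

```bash
for i in 1 ; do python3 -m pendant '{"dp":[[0,0,0.001],[0,0,0.001]],"rotation":[[0,0,0],[0,0,0]]}' | grep -E "pos|contact"; done
```

```text
tool_pos: [622.9, -278.8, 15.3]
contact_force: [-3.2, 1.1, 5.4]
```

```bash
python3 -m pendant '{"dp":[[0,0,0],[0,0,0],[0,0,0],[0,0,0]],"rotation":[[0,0,0],[0,0,0],[0,0,0],[0,0,0]]}' 0.0918 | grep -E "pos|contact|width"
python3 -m pendant '{"dp":[[0,0,-0.02],[0,0,-0.06],[0,0,-0.11],[0,0,-0.16],[0.02,0,-0.185],[0.075,0,-0.185],[0.13,0,-0.185],[0.19,0,-0.185]],"rotation":[[0,0,0],[0,0,0],[0,0,0],[0,0,0],[0,0,0],[0,0,0],[0,0,0],[0,0,0]]}' | grep -E "pos|width"
python3 - <<'E'
from h import *
goto(625.5,236,200,1.435)
E
```

```text
tool_pos: [622.8, -278.7, 14.2]
contact_force: [-0.5, -0.7, -0.5]
grip_width: 90.3
tool_pos: [577.9, -92.7, 201.0]
grip_width: 91.7
dp [0.3085 0.1232 0.0009] rot [0.002 0.001 0.372] t 23.4 pos [577.9 -92.7 201. ] rpy [3.139e+00 1.000e-03 1.807e+00] w 91.7
```

```bash
python3 -m pendant '{"dp":[[0.045,0.018,0],[0.095,0.038,0],[0.145,0.058,0],[0.195,0.078,0],[0.245,0.098,0],[0.285,0.114,0],[0.308,0.123,0],[0.308,0.123,0]],"rotation":[[0,0,0.05],[0,0,0.11],[0,0,0.17],[0,0,0.23],[0,0,0.3],[0,0,0.35],[0,0,0.372],[0,0,0.372]]}' | grep -E "pos|width|force"
python3 -m pendant '{"dp":[[0,0,0],[0,0,0]],"rotation":[[0,0,0],[0,0,0]]}' >/dev/null
python3 - <<'E'
from h import *
d=snap('wrist','w7'); snap('scene','sc7')
a=cv2.resize(cv2.imread('pics/w7.png')[60:300,120:420],None,fx=2,fy=2,interpolation=cv2.INTER_CUBIC)
b=cv2.resize(cv2.imread('pics/sc7.png')[240:300,175:255],None,fx=2.4,fy=2.4)
b=cv2.copyMakeBorder(b,0,480-b.shape[0],0,0,cv2.BORDER_CONSTANT)
cv2.imwrite('pics/m7.png',np.hstack([a,b])); goto(625.5,239,8,1.435)
E
```

```text
tool_pos: [625.3, 236.1, 200.4]
contact_force: [0.5, -0.6, 0.2]
grip_width: 91.8
finger_force: 0.0
dp [ 0.0058 -0.001   0.1917] rot [ 0.  0. -0.] t 24.75 pos [625.6 233.2 199.7] rpy [3.141 0.    1.435] w 91.8
```

View pics/m7.png

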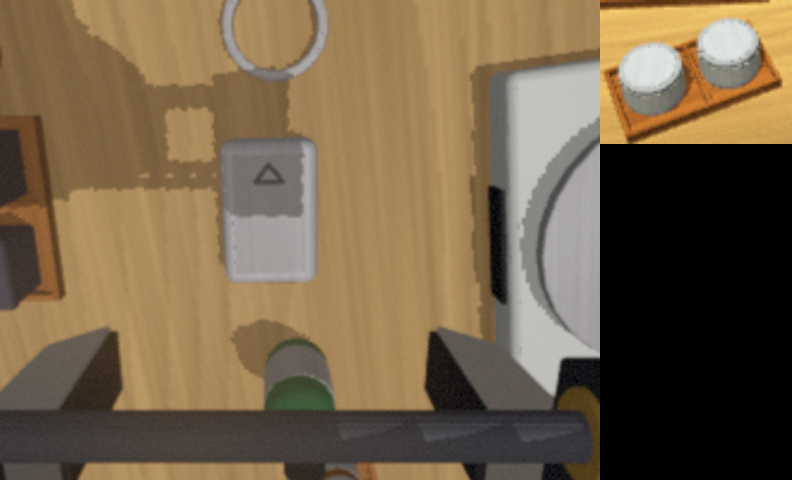

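The drum stands in its compartment (inset). The fish tin's corners are (220,139), (317,140), (318,282), (226,283). The scale's left edge is near x=490; I check the finger's clearance to it.

```bash
python3 - <<'E'
from h import *
d=load('w7'); W=wpose(d); f=lambda p:(119.75+p[0]/2,59.75+p[1]/2)
L=[[-28,43,26],[28,43,26],[28,-43,26],[-28,-43,26]]
p,e=fit(d,L,[f(u) for u in [(220,139),(317,139),(318,283),(226,283)]],[627,238,-.14],W);print(p,e)
for z in (0,30): print('scale',*[ray(d,f(u),z,W).round() for u in [(490,80),(490,250),(505,310)]])
goto(p[0],p[1],8.5,p[2]+np.pi/2)
E
```

```text
[ 6.24455313e+02  2.39036350e+02 -1.21450780e-01] 0.927962107838141
scale [763. 295.   0.] [760. 191.   0.] [768. 148.   0.]
scale [752. 297.  30.] [749. 201.  30.] [757. 161.  30.]
dp [ 0.0057 -0.002   0.1912] rot [ 0.     0.    -0.015] t 24.75 pos [625.6 233.2 199.7] rpy [3.141 0.    1.435] w 91.8
```

```bash
python3 -m pendant '{"dp":[[0.003,-0.0015,0.03],[0.0055,-0.0015,0.08],[0.0055,-0.0015,0.13],[0.0055,-0.0015,0.16],[0.0055,-0.0015,0.178],[0.0055,-0.0015,0.187],[0.0055,-0.0015,0.19],[0.0055,-0.0015,0.19]],"rotation":[[0,0,0],[0,0,-0.015],[0,0,-0.015],[0,0,-0.015],[0,0,-0.015],[0,0,-0.015],[0,0,-0.015],[0,0,-0.015]]}' | grep -E "pos|width|force"
python3 -m pendant '{"dp":[[0,0,0.0005],[0,0,0.0005],[0,0,0.0005],[0,0,0.0005],[0,0,0.0005],[0,0,0.0005]],"rotation":[[0,0,0],[0,0,0],[0,0,0],[0,0,0],[0,0,0],[0,0,0]]}' 0.045
python3 - <<'E'
from h import *
goto(468,-300.5,200,1.425)
E
```

```text
tool_pos: [625.4, 240.0, 10.3]
contact_force: [0.9, -0.4, 0.5]
grip_width: 92.0
finger_force: 0.0
time: 26.5
tool_pos: [624.7, 239.9, 8.9]
tcp_rot: [3.142, 0.0, 1.451]
contact_force: [-0.1, -0.9, 1.6]
grip_width: 55.5
finger_force: 30.0
dp [-0.5553 -0.0909 -0.1911] rot [0.    0.    0.026] t 26.5 pos [624.7 239.9   8.9] rpy [3.142 0.    1.451] w 55.5
```

```bash
python3 -m pendant '{"dp":[[0,0,-0.01],[0,0,-0.04],[0,0,-0.09],[0,0,-0.145],[-0.01,-0.002,-0.19],[-0.06,-0.01,-0.19],[-0.115,-0.019,-0.19],[-0.17,-0.028,-0.19]],"rotation":[[0,0,0],[0,0,0],[0,0,0],[0,0,0],[0,0,0.005],[0,0,0.01],[0,0,0.02],[0,0,0.026]]}' | grep -E "pos|width|force"
python3 - <<'E'
from h import *
goto(468,-300.5,200,1.425)
E
```

```text
tool_pos: [575.8, 73.1, 199.3]
contact_force: [1.1, 0.1, -1.1]
grip_width: 55.8
finger_force: 30.0
dp [-0.3853 -0.0524 -0.0006] rot [0.001 0.    0.   ] t 27.5 pos [575.8  73.1 199.3] rpy [3.141 0.    1.425] w 55.8
```

```bash
python3 -m pendant '{"dp":[[-0.055,-0.007,0],[-0.11,-0.015,0],[-0.165,-0.022,0],[-0.22,-0.03,0],[-0.275,-0.037,0],[-0.33,-0.045,0],[-0.37,-0.05,0],[-0.383,-0.052,0]],"rotation":[[0,0,0],[0,0,0],[0,0,0],[0,0,0],[0,0,0],[0,0,0],[0,0,0],[0,0,0]]}' | grep -E "pos|width|force"
python3 -m pendant '{"dp":[[0,0,0],[0,0,0],[0,0,0]],"rotation":[[0,0,0],[0,0,0],[0,0,0]]}' >/dev/null
python3 - <<'E'
from h import *
d=snap('wrist','w8')
cv2.imwrite('pics/m8.png',cv2.resize(cv2.imread('pics/w8.png')[20:300,80:430],None,fx=2,fy=2,interpolation=cv2.INTER_CUBIC))
goto(468,-300.5,15,1.425)
E
```

```text
tool_pos: [468.5, -299.0, 199.1]
contact_force: [0.2, 0.4, -2.3]
grip_width: 56.0
finger_force: 30.0
dp [-0.005  -0.0012  0.1839] rot [ 0.    -0.     0.001] t 28.93 pos [ 469.9 -295.7  198.9] rpy [ 3.141 -0.     1.426] w 55.8
```

View pics/m8.png

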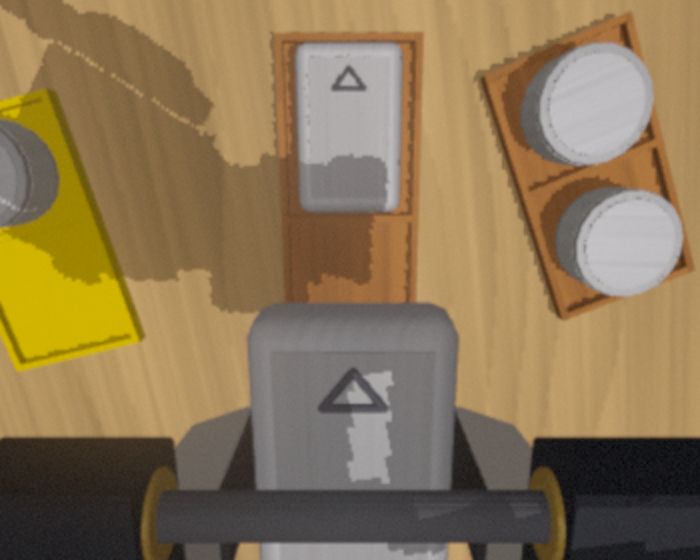

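The fish tin is held square. The fish tray's far corners are (272,34) and (423,33), its divider is at y≈214 and the sample centre at about (349,127). The yellow look-alike on the left and the filled drum tray on the right are clear of the path.

```bash
python3 - <<'E'
from h import *
d=load('w8'); W=wpose(d); f=lambda p:(79.75+p[0]/2,19.75+p[1]/2)
L=[[-40,151,12],[40,151,12],[0,101,31],[-40,53,12],[40,53,12]]
p,e=fit(d,L,[f(u) for u in [(272,33),(424,33),(349,127),(282,214),(419,214)]],[468,-300,-.15],W);print('fish',p,e)
goto(p[0],p[1],15,p[2]+np.pi/2)
E
```

```text
fish [ 4.67442011e+02 -2.99733022e+02 -1.38260501e-01] 1.8258680688019808
dp [-0.0043 -0.0018  0.1839] rot [ 0.    -0.    -0.006] t 28.93 pos [ 469.9 -295.7  198.9] rpy [ 3.141 -0.     1.426] w 55.8
```

```bash
python3 -m pendant '{"dp":[[-0.002,-0.0015,0.03],[-0.0045,-0.0015,0.08],[-0.0045,-0.0015,0.125],[-0.0045,-0.0015,0.155],[-0.0045,-0.0015,0.172],[-0.0045,-0.0015,0.18],[-0.0045,-0.0015,0.182],[-0.0045,-0.0015,0.182]],"rotation":[[0,0,0],[0,0,0],[0,0,0],[0,0,0],[0,0,0],[0,0,0],[0,0,0],[0,0,0]]}' | grep -E "pos|width|force"
for i in 1 2; do python3 -m pendant '{"dp":[[0,0,0.001],[0,0,0.001]],"rotation":[[0,0,0],[0,0,0]]}' | grep -E "pos|contact"; done
```

```text
tool_pos: [467.8, -301.5, 17.7]
contact_force: [0.5, 0.3, -3.3]
grip_width: 55.6
finger_force: 30.0
tool_pos: [467.4, -301.3, 16.3]
contact_force: [0.1, 0.5, -2.2]
tool_pos: [467.2, -301.1, 14.8]
contact_force: [0.3, -0.4, -0.5]
```

```bash
python3 -m pendant '{"dp":[[0,0,0.001],[0,0,0.001]],"rotation":[[0,0,0],[0,0,0]]}' | grep -E "pos|contact"
```

```text
tool_pos: [467.3, -301.1, 13.8]
contact_force: [0.7, -0.5, -1.5]
```

```bash
python3 -m pendant '{"dp":[[0,0,0.0005],[0,0,0.0005]],"rotation":[[0,0,0],[0,0,0]]}' | grep -E "pos|contact"
```

```text
tool_pos: [467.3, -301.1, 13.8]
contact_force: [-1.6, 0.1, 4.7]
```

```bash
python3 -m pendant '{"dp":[[0,0,-0.0003],[0,0,-0.0003],[0,0,-0.0003],[0,0,-0.0003]],"rotation":[[0,0,0],[0,0,0],[0,0,0],[0,0,0]]}' 0.085 | grep -E "pos|contact|width"
python3 -m pendant '{"dp":[[0,0,-0.01],[0,0,-0.04],[0,0,-0.09],[0,0,-0.14],[0,0,-0.18],[0,0,-0.2],[0,0,-0.2],[0,0,-0.2]],"rotation":[[0,0,0],[0,0,0],[0,0,0],[0,0,0],[0,0,0],[0,0,0],[0,0,0],[0,0,0]]}' | grep -E "pos|width|force"
python3 - <<'E'
from h import *
snap('scene','fin')
cv2.imwrite('pics/finb.png',cv2.resize(cv2.imread('pics/fin.png')[170:310,160:440],None,fx=2.8,fy=2.8,interpolation=cv2.INTER_CUBIC)); print(get_obs()['time'])
E
```

```text
tool_pos: [467.3, -301.1, 13.5]
contact_force: [-0.1, 0.2, 0.8]
grip_width: 84.6
tool_pos: [466.8, -300.7, 212.8]
contact_force: [-0.9, -0.3, -0.9]
grip_width: 85.2
finger_force: 0.0
32.475
```

View pics/finb.png

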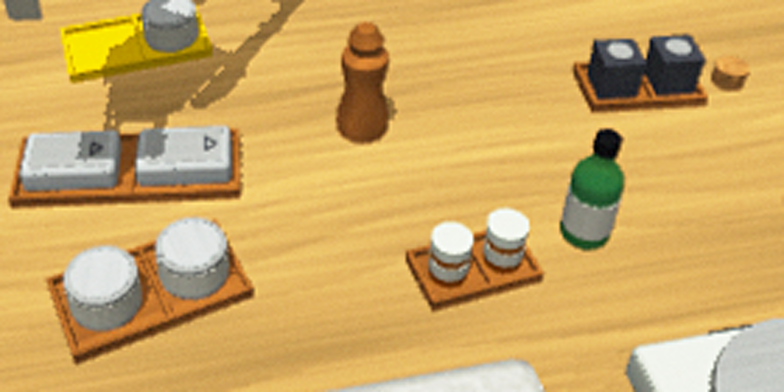

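All four things stand flat in their own trays: fish (70,160), drum (103,287), caddy (617,67) and jar (451,252). The mill and the cruet are untouched. Handing in.

```bash
python3 -c "
from plant import workorder; print(workorder.close_job())"
```

```text
the job is handed in; nothing more can be done
None
```

The jar, square tin, round tin and fish tin each stand released in the empty compartment of their own tray, the pepper mill and oil bottle are still standing in place, and the job was handed in at about 32 s; `close_job()` returned no verdict.

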